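# Screw the specimen chuck into the microscope stage

### The job

Take the round knurled specimen chuck out of its rack and screw it into the threaded bushing on top of the microscope stage: so as not to cross the thread, rest it in the bushing, turn it backward (anticlockwise from above) until you feel it stop and drop into the thread start, then drive it forward (clockwise) until its flange is fully home, flat on the bushing. Turn and press gently: the bushing's threaded insert is held by friction only and must not be spun in its seat. Leave the other things where they are, and let go at the end.

Things in the scene. Friction and masses are not known exactly. Their poses are not given: they have to be found in the camera images.
- chuck: Specimen chuck: dark knurled round head dia 34, 32 tall, over a steel flange dia 48, 5 thick, with a brass nose dia 17, 12 tall on top; below, a 26.5 long shank dia 28 (tip tapers to dia 16) with 3 lugs to dia 38, 12.5 to 16.5 below the flange. 0.35 to 0.6 kg. Origin: centre of the flange's underside; z up its axis. It hangs in the rack by the flange; grip the head, 5 to 37 above the origin.
- face (a point): Centre of the bushing's top face, z up, 97 above the bench. Inside, a right-hand thread, 3 starts 120 deg apart, at an unseen angle. Flange over the face: 12.5 riding on the thread (15 on a start's blunt end); turned anticlockwise up to 120 deg it drops to 3.5 beside a blunt end, which stops it; then clockwise 60 to 75 deg to 0, home. Riding clockwise, blunt ends block it.
- stage: Heavy fixed stage: base 130 x 110 x 15, column, grey disc dia 124 with top at 68, and on it the steel bushing, outer dia 56, 29 tall, bore dia 41 narrowing to 31 at the thread 4 below its face. Origin: centre of its underside; z up. Fixed; more than 40 N between chuck and stage spoils the thread.
- insert (a joint): Turn (rad, anticlockwise +) of the threaded insert in the bushing, 0 where it sits at the start; the reading says nothing of where the thread starts lie. The insert is held by friction only: a moment of more than 0.16 N m about its axis, as when the chuck is turned on against a blunt end, spins it in its seat, and past 0.3 rad its seat is ruined.
- rack: Fixed black rack block 90 x 200 x 40 tall with two holes dia 42, 32 deep, at y = -48 and +48 in its frame; the chuck hangs in one, the clamp mount in the other. Origin: centre of its underside, y along its length.
- clamp_mount: Bystander in the other rack hole: bare aluminium, flange dia 48 with a square block and two small upright jaws on top, 29 above the flange's underside. Origin: centre of the flange's underside. Leave it.
- loupe: Bystander: black waisted loupe, dia 42, 36 tall, standing on the bench. Origin: centre of its underside. Leave it.
- tin: Bystander: round aluminium tin, dia 54, 30 tall, on the bench. Origin: centre of its underside. Leave it.
Mind the look-alikes: they are no part of the job. What is shaped like the chuck but purple is not meant.

How it is judged:
By the outcome, as a careful person would: the job done as asked, in the order asked, and still so for the second after the job is handed in, with the robot touching nothing.
It also fails if it takes over 72 s, if anything falls off the work surface, if the arm or the gripper's body presses on something with over 40 N, if the wrist force passes 120 N, or if a joint passes its speed limit or range.

### The arm

A 7-joint arm with a two-finger parallel gripper is mounted at the origin on the work surface. World frame = base frame: x ahead of the robot, y to its left, z up, the work surface at z = 0. Lengths are in m, angles in rad, forces in N, time in s.
With the tool pointing down it reaches from about 0.425 to 0.825 m from the base axis. Payload 3.6 kg.
Tool frame: the origin (TCP) lies on the centre line of the jaws, within the pads' length; the fingertips stand 11 mm ahead of it and the grasp point (between the pads) lies 8 mm behind it; z points along the fingers, y is the line along which they close (so a half turn about z gives the same grasp; the last joint's range is limited). The gripper opens to 93 mm and grips with 3 to 60 N. Pads are 15 mm wide; open, the fingers measure 128 mm over their backs; the gripper's body (75 mm by 188 mm) begins 65 mm behind the grasp point.
Start: joints at [1.143, 0.615, -0.013, 1.423, 0.008, 1.103, -0.04], TCP at [0.254, -0.598, 0.205] pointing down, gripper open.
Joint ranges: [-3.12, 3.12], [-0.3, 2.06], [-1.34, 1.32], [0.26, 2.42], [-1.36, 4.5], [0.01, 1.98], [-2.84, 2.84]. Speed limits (rad/s): [2.79, 2.79, 3.14, 3.14, 3.14, 3.14, 3.14].

### API

Orientations are given as [roll, pitch, yaw] about the fixed x, y, z axes, in that order (R = Rz(yaw) Ry(pitch) Rx(roll)).
In Python, from workcell import observe, vision, ticket gives the robot as it stands.
- The arm moves only by the tool arm_command, never from a script. Its argument "targets" is a list of rows, each a list of 7 numbers: the gripper command: -1 is shut, 1 is fully open, values between are in proportion, then the shift along the tool's x, y, z in cm, then the turn, a rotation vector about the tool's x, y, z in degrees. A call has 1 to 5 rows; each row shifts and turns the commanded pose from where the row before left it, along the tool's axes as they then stand; what a row does not reach is not made up. A row lasts 1/8 s, in which the tool goes at most 62.5 mm and 10.7 degrees, less where a joint would pass 70% of its speed; a pose out of reach is approached as far as the arm can. A call with a gripper value outside its range is refused whole. The fingers move at their own pace and stop on an object; "squeeze" is the grip in N (left out, the last holds). Time passes only in rows, so rows that do not move let the fingers close. It gives the time, the measured TCP pose, the force, the opening and the grip force at its end, in the units of the state.
- observe(): the state, without advancing time (a new reading comes with each control period).
- vision.snapshot(name): name is "side" or "top" or "wrist"; returns a dict with "img" (480x640x3 uint8, blue, green, red), "z_map" (480x640 float32, m along the optical axis (not along the pixel's ray), 0 where there is no reading), "K" (3x3 intrinsics, pixels), "rvec" (rotation vector, rad) and "tvec" (3), from world to camera coordinates, as OpenCV has them; the wrist camera has in their place "tool_from_camera" (4x4, takes a point from camera to tool coordinates, whose origin is the TCP and whose axes are the flange's). Camera axes: x right, y down, z forward; pixel columns grow to the right and rows downward; lengths in m; the calibration is good to about 2 mm. A picture is of the moment at which its call begins: read the wrist's pose just before it.
- ticket.hand_in(): hands the job in; it is judged then, once.
The state is a dict: "time": time; "q": joint angles; "joint_velocities": joint speeds; "joint_torque": joint torques, N m; "position": TCP position; "eef_rot": TCP orientation; "wrist_force": force on the tool from outside, world axes, zero at the start; "wrist_torque": the same for the moment, N m; "gripper_width": finger opening in m; "grip_force": force on a finger pad.
Only numpy, scipy, OpenCV 4.12 (cv2) and the standard library are available. Lean on these libraries where they do the work, as an engineer would, in place of code of your own. Each camera call takes 0.05 s, during which the arm holds its last target. There are 200 camera calls.

## Working session

There is one attempt and no reset: what is moved stays moved. The work goes in short steps, Python scripts to look and compute and a tool call to move; the robot and the scene stay as the last step left them, time stands still between calls to the robot, and variables do not carry over. Pictures are saved under pics/ and viewed, at most 10 in all, crops included, and the job is handed in when it is done.

Besides the shell and the picture viewer there is one more tool, called after "Call:" as name(argument=value, ...) on one line, values as JSON. arm_command: Moves the arm, as the interface text tells. Its arguments: {"type":"object","properties":{"targets":{"type":"array"},"squeeze":{"type":"number"}},"required":["targets"]}

```bash
mkdir -p pics; cat > h.py <<'E'
import numpy as np,cv2
from workcell import observe,vision,ticket
def pts(s):
    K=s["K"];z=s["z_map"];v,u=np.mgrid[0:480,0:640]
    c=np.stack([(u-K[0,2])/K[0,0]*z,(v-K[1,2])/K[1,1]*z,z],-1)
    R=cv2.Rodrigues(np.array(s["rvec"],float))[0]
    return (c-np.array(s["tvec"]).ravel())@R
E
python3 - <<'E'
from h import *
o=observe();print({k:np.round(v,3) for k,v in o.items()})
for n in("top","side"):
    s=vision.snapshot(n);cv2.imwrite(f"pics/{n}.png",s["img"]);np.savez(n+".npz",p=pts(s),img=s["img"],z=s["z_map"])
E
```

```text
{'time': np.float64(0.0), 'q': array([ 1.143,  0.616, -0.013,  1.425,  0.008,  1.103, -0.04 ]), 'joint_velocities': array([-0.002,  0.001, -0.001, -0.002, -0.001,  0.   ,  0.001]), 'joint_torque': array([ 0.0000e+00, -4.5893e+01,  2.0900e-01, -1.6575e+01, -6.1000e-02,
        2.0000e-02,  0.0000e+00]), 'position': array([ 0.253, -0.598,  0.204]), 'eef_rot': array([-3.139,  0.   ,  0.401]), 'wrist_force': array([-0.142, -0.416, -0.394]), 'wrist_torque': array([-0.007,  0.017, -0.005]), 'grip_force': np.float64(0.0), 'gripper_width': np.float64(0.093)}
```

View pics/top.png

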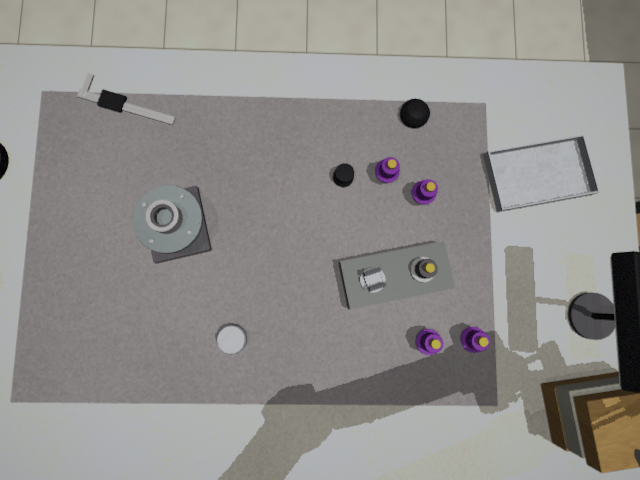

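View pics/side.png

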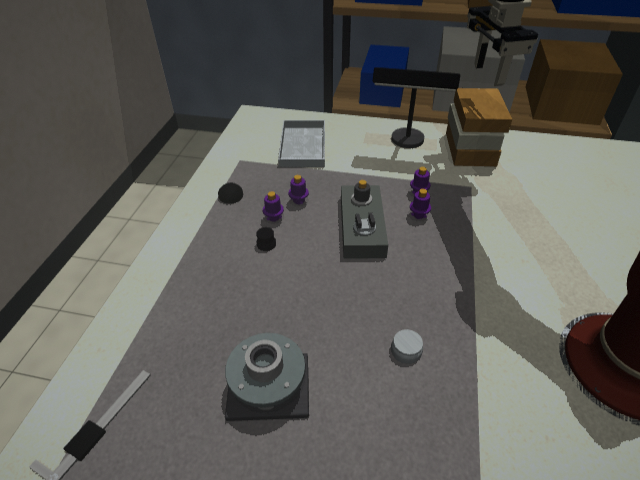

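The top view shows the chuck (dark head, brass nose) at about (427,268) in the rack, with the clamp mount at (373,280) and the stage bushing at (164,216). The purple items are decoys. Next I'll measure positions.

```bash
cat > m.py <<'E'
from h import *
def fit(p):
    A=np.c_[2*p[:,:2],np.ones(len(p))];b=(p[:,:2]**2).sum(1)
    s=np.linalg.lstsq(A,b,rcond=None)[0];return s[:2],np.sqrt(s[2]+s[0]**2+s[1]**2)
T=np.load("top.npz")["p"];S=np.load("side.npz")["p"]
for nm,(u,v) in dict(nose=(430,268),rack=(400,290),bush=(149,216),bench=(300,200)).items(): print(nm,np.round(T[v,u],4))
for n,P in(("top",T),("side",S)):
    P=P.reshape(-1,3);P=P[np.isfinite(P).all(1)]
    g=T[216,164,:2]
    q=P[(np.linalg.norm(P[:,:2]-g,axis=1)<.05)&(abs(P[:,2]-.097)<.004)]
    def mid(q):
        c,r=cv2.minEnclosingCircle(q[:,:2].astype(np.float32)*1000);return np.round(c,1),round(r,1)
    print(n,"bush",len(q),mid(q),q[:,2].mean(),fit(q))
    q=P[(np.linalg.norm(P[:,:2]-g,axis=1)<.08)&(abs(P[:,2]-.068)<.003)];print(" disc",len(q),mid(q),q[:,2].mean())
    g=T[268,430,:2]
    for lab,z,r,t in(("nose",.089,.02,.004),("headtop",.077,.025,.003),("flange",.045,.035,.003)):
        q=P[(np.linalg.norm(P[:,:2]-g,axis=1)<r)&(abs(P[:,2]-z)<t)]
        if len(q)>3: print(" ",lab,len(q),mid(q),q.mean(0))
    q=P[(np.linalg.norm(P[:,:2]-g,axis=1)<.25)&(abs(P[:,2]-.040)<.0025)];print(" rack",len(q),cv2.minAreaRect((q[:,:2]*1000).astype(np.float32)),q[:,2].mean())
E
python3 m.py
```

```text
nose [ 0.5006 -0.3016  0.0891]
rack [ 0.4626 -0.2597  0.0392]
bush [0.5817 0.1875 0.0967]
bench [ 0.6374 -0.0718 -0.0009]
top bush 468 (array([582.8, 165.6]), 28.6) 0.09638143333995208 (array([0.58267123, 0.16566385]), np.float64(0.023887177222055057))
 disc 2824 (array([583.7, 165.6]), 62.4) 0.06783410519428869
  nose 73 (array([ 501.1, -301. ]), 8.4) [ 0.50100945 -0.30068868  0.08850735]
  headtop 193 (array([ 501.2, -300.7]), 17.5) [ 0.50068019 -0.29985609  0.0767121 ]
  flange 185 (array([ 500.9, -302.3]), 34.5) [ 0.49886747 -0.29414474  0.04453485]
 rack 3944 ((519.1761474609375, -245.3500518798828), (394.30926513671875, 206.29652404785156), 17.152420043945312) 0.03979172726600603
side bush 714 (array([584.4, 167. ]), 29.0) 0.09776846485991769 (array([0.58367574, 0.1679471 ]), np.float64(0.023169085166011648))
 disc 2447 (array([584.9, 166.6]), 63.1) 0.06974252073012994
  nose 36 (array([ 500.5, -299.4]), 9.3) [ 0.50123769 -0.29824887  0.09022936]
  headtop 81 (array([ 502.6, -299.9]), 17.4) [ 0.50171042 -0.29389392  0.07795366]
  flange 206 (array([ 500.6, -301.3]), 34.7) [ 0.49940731 -0.29154707  0.04428155]
 rack 1271 ((520.1500244140625, -245.33961486816406), (403.7929382324219, 212.08924865722656), 18.195463180541992) 0.04100332543235937
```

Call:
arm_command(targets=[[1, 4.3, -2.21, 0, 0, 0, 0], [1, 4.3, -2.21, 0, 0, 0, 0], [1, 4.3, -2.21, 0, 0, 0, 0], [1, 4.3, -2.21, 0, 0, 0, 0], [1, 4.3, -2.21, 0, 0, 0, 0]])

```text
time: 0.72
position: [0.4091, -0.4113, 0.2044]
eef_rot: [-3.141, 0.0, 0.401]
wrist_force: [0.6, -1.1, -0.2]
gripper_width: 0.093
grip_force: 0.0
```

Call:
arm_command(targets=[[1, 4.3, -2.21, 0, 0, 0, 0], [1, 4.3, -2.21, 0, 0, 0, 0], [1, 4.3, -2.21, 0, 0, 0, 0], [1, 0, 0, 0, 0, 0, -10], [1, 0, 0, 0, 0, 0, -10]])

```text
time: 1.35
position: [0.5017, -0.3002, 0.2043]
eef_rot: [-3.14, 0.0, 0.758]
wrist_force: [0.3, -0.0, -0.0]
gripper_width: 0.0931
grip_force: 0.0
```

Call:
arm_command(targets=[[1, 0, 0, 0, 0, 0, -10], [1, 0, 0, 0, 0, 0, -10], [1, 0, 0, 0, 0, 0, -10], [1, 0, 0, 0, 0, 0, -10], [1, 0, 0, 0, 0, 0, -10]])

```text
time: 1.98
position: [0.5009, -0.3013, 0.2043]
eef_rot: [-3.14, -0.001, 1.628]
wrist_force: [0.1, -1.0, -0.8]
gripper_width: 0.0931
grip_force: 0.0
```

Call:
arm_command(targets=[[1, 0, 0, 0, 0, 0, -9.5], [1, 0, 0, 0, 0, 0, 0], [1, 0, 0, 0, 0, 0, 0]])

```text
time: 2.35
position: [0.5012, -0.3014, 0.2046]
eef_rot: [-3.141, -0.0, 1.786]
wrist_force: [0.2, 0.6, -0.6]
gripper_width: 0.0929
grip_force: 0.0
```

```bash
cat > w.py <<'E'
from h import *
import sys
from scipy.spatial.transform import Rotation as Ro
def wpts():
    o=observe();s=vision.snapshot("wrist");K=s["K"];z=s["z_map"];v,u=np.mgrid[0:480,0:640]
    c=np.stack([(u-K[0,2])/K[0,0]*z,(v-K[1,2])/K[1,1]*z,z,np.ones_like(z)],-1)
    M=np.eye(4);M[:3,:3]=Ro.from_euler("xyz",o["eef_rot"]).as_matrix();M[:3,3]=o["position"]
    P=(c@(M@np.array(s["tool_from_camera"])).T)[...,:3];P[z==0]=np.nan
    return o,s["img"],P
def sel(P,g,r,z,t):
    q=P.reshape(-1,3);q=q[np.isfinite(q).all(1)]
    q=q[(np.linalg.norm(q[:,:2]-g,axis=1)<r)&(abs(q[:,2]-z)<t)]
    if len(q)<5: return len(q),None
    c,R=cv2.minEnclosingCircle((q[:,:2]*1000).astype(np.float32));return len(q),np.round(c,1),round(R,1),round(q[:,2].mean(),4)
E
python3 - <<'E'
from w import *
o,im,P=wpts();cv2.imwrite("pics/w1.png",im)
print(o["position"],o["eef_rot"],np.round(o["q"],3),o["time"],o["wrist_force"])
g=np.array([.501,-.3005])
for a in((.02,.089,.003),(.024,.077,.003),(.03,.045,.003)):print(sel(P,g,*a))
E
```

```text
[ 0.50117528 -0.30144234  0.2046376 ] [-3.14126435e+00 -3.83346010e-04  1.78584958e+00] [ 0.76   0.54  -0.409  1.612  0.239  1.04   0.496] 2.35 [ 0.18031653  0.60253834 -0.55629145]
(337, array([ 501.7, -301.4]), 8.5, np.float64(0.0882))
(870, array([ 501.7, -301. ]), 17.2, np.float64(0.0762))
(669, array([ 501.8, -301.5]), 24.0, np.float64(0.0443))
```

View pics/w1.png

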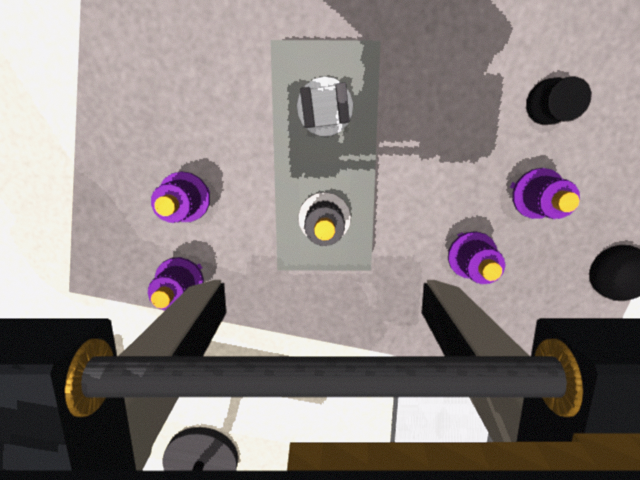

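The wrist view shows the chuck nose at (325,230) between the jaw lines. Its centre agrees with the TCP to within 1 mm, so I can descend and grip.

Call:
arm_command(targets=[[1, 0, 0, 4, 0, 0, 0], [1, 0, 0, 4, 0, 0, 0], [1, 0, 0, 3, 0, 0, 0], [1, 0, 0, 2, 0, 0, 0], [1, 0, 0, 1.5, 0, 0, 0]], squeeze=20)

```text
time: 3.02
position: [0.5012, -0.3013, 0.0589]
eef_rot: [-3.141, -0.0, 1.787]
wrist_force: [0.2, -0.0, 0.2]
gripper_width: 0.093
grip_force: 0.0
```

Call:
arm_command(targets=[[1, 0, 0, 0, 0, 0, 0], [-1, 0, 0, 0, 0, 0, 0], [-1, 0, 0, 0, 0, 0, 0], [-1, 0, 0, 0, 0, 0, 0], [-1, 0, 0, 0, 0, 0, 0]])

```text
time: 3.65
position: [0.5015, -0.3016, 0.0602]
eef_rot: [3.141, 0.0, 1.788]
wrist_force: [-0.6, -0.1, 0.7]
gripper_width: 0.0576
grip_force: 0.0
```

Call:
arm_command(targets=[[-1, 0, 0, 0, 0, 0, 0], [-1, 0, 0, 0, 0, 0, 0], [-1, 0, 0, 0, 0, 0, 0]])

```text
time: 4.03
position: [0.5017, -0.3014, 0.0599]
eef_rot: [3.141, 0.0, 1.788]
wrist_force: [0.7, 0.6, -0.1]
gripper_width: 0.0327
grip_force: 20.0
```

Call:
arm_command(targets=[[-1, 0, 0, -1, 0, 0, 0], [-1, 0, 0, -3, 0, 0, 0], [-1, 0, 0, -4, 0, 0, 0], [-1, 0, 0, -4, 0, 0, 0], [-1, 0, 0, -3, 0, 0, 0]])

```text
time: 4.65
position: [0.5006, -0.3012, 0.2111]
eef_rot: [-3.141, -0.001, 1.788]
wrist_force: [1.0, -1.7, -4.5]
gripper_width: 0.0329
grip_force: 20.0
```

Call:
arm_command(targets=[[-1, 0, 0, 0, 0, 0, 0], [-1, 0, 0, 0, 0, 0, 0]])

```text
time: 4.9
position: [0.4996, -0.3009, 0.2079]
eef_rot: [-3.138, -0.003, 1.788]
wrist_force: [-0.2, 0.4, -6.2]
gripper_width: 0.0325
grip_force: 20.0
```

```bash
python3 - <<'E'
from w import *
o,im,P=wpts();cv2.imwrite("pics/w2.png",im)
print(o["position"],o["eef_rot"],o["wrist_force"],o["wrist_torque"],o["gripper_width"])
g=o["position"][:2]
for z in(.03,.018,-.014):print(sel(P,g,.03,o["position"][2]+z,.004))
E
```

```text
[ 0.49956504 -0.30091462  0.20787618] [-3.13785031e+00 -2.74148099e-03  1.78836429e+00] [-0.21494812  0.37317938 -6.18615626] [ 0.00061561 -0.04173589 -0.00852939] 0.03253804311886414
(1675, array([ 497.7, -292.6]), 28.7, np.float64(0.2367))
(2915, array([ 497.6, -292.3]), 28.6, np.float64(0.2245))
(1735, array([ 499.3, -299.9]), 23.8, np.float64(0.1924))
```

View pics/w2.png

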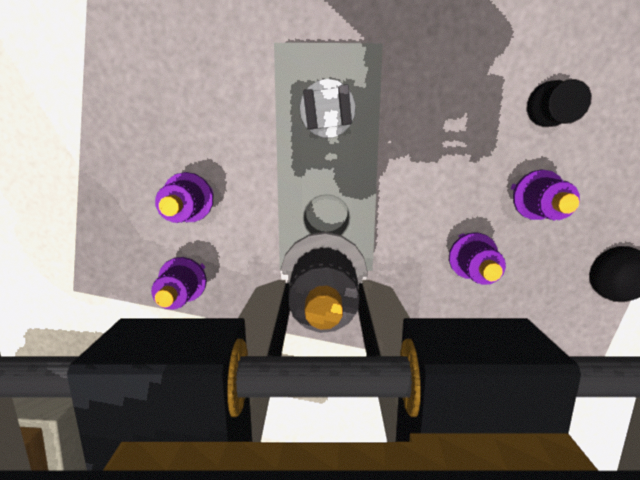

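Call:
arm_command(targets=[[-1, 2.19, 0.91, 0, 0, 0, 0], [-1, 4.38, 1.83, 0, 0, 0, 0], [-1, 4.38, 1.83, 0, 0, 0, 0], [-1, 4.38, 1.83, 0, 0, 0, 0], [-1, 4.38, 1.83, 0, 0, 0, 0]])

```text
time: 5.58
position: [0.5381, -0.0898, 0.208]
eef_rot: [-3.138, -0.001, 1.788]
wrist_force: [1.3, -0.7, -6.3]
gripper_width: 0.0324
grip_force: 20.0
```

Call:
arm_command(targets=[[-1, 4.38, 1.83, 0, 0, 0, 0], [-1, 4.38, 1.83, 0, 0, 0, 0], [-1, 4.38, 1.83, 0, 0, 0, 0], [-1, 2.19, 0.91, 0, 0, 0, 0], [-1, 0, 0, 0, 0, 0, 0]])

```text
time: 6.2
position: [0.5673, 0.0755, 0.2082]
eef_rot: [-3.139, -0.003, 1.794]
wrist_force: [0.2, -1.1, -5.9]
gripper_width: 0.0325
grip_force: 20.0
```

Call:
arm_command(targets=[[-1, 0, 0, 0, 0, 0, 0], [-1, 0, 0, 0, 0, 0, 0]])

```text
time: 6.45
position: [0.5683, 0.0698, 0.2092]
eef_rot: [-3.14, 0.001, 1.785]
wrist_force: [0.7, 0.2, -5.9]
gripper_width: 0.0323
grip_force: 20.0
```

```bash
python3 - <<'E'
from w import *
o,im,P=wpts();cv2.imwrite("pics/w3.png",im)
print(o["position"],o["eef_rot"],np.round(o["q"],2),o["wrist_force"],o["wrist_torque"],o["gripper_width"])
g=np.array([.5835,.166])
for a in((.04,.097,.004),(.07,.068,.003)):print(sel(P,g,*a))
E
```

```text
[0.56832157 0.06978383 0.20922669] [-3.13992449e+00  1.29442287e-03  1.78512911e+00] [ 0.12  0.52 -0.44  1.64  0.25  1.04 -0.18] [ 0.73090919  0.20611979 -5.93307445] [-0.04016813 -0.08183946  0.01020576] 0.03232919479084949
(2399, array([583.8, 166.2]), 28.0, np.float64(0.0962))
(15911, array([583.8, 166.2]), 62.0, np.float64(0.0674))
```

View pics/w3.png

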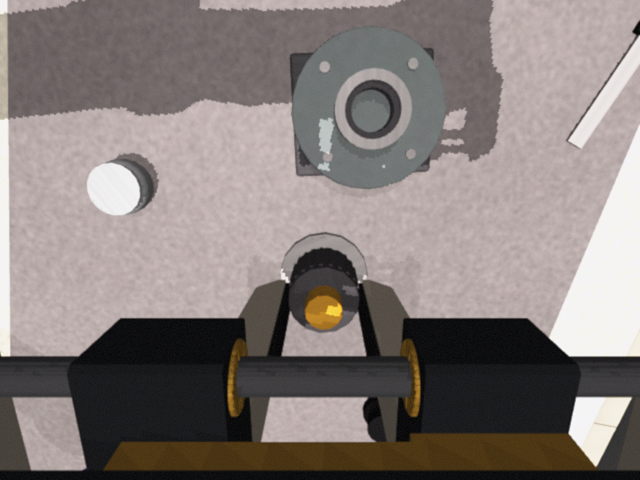

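Call:
arm_command(targets=[[-1, 2, 0.8, 0, 0, 0, 0], [-1, 3, 1.2, 0, 0, 0, 0], [-1, 3, 1.1, 0, 0, 0, 0], [-1, 1.1, 0.44, 0, 0, 0, 0], [-1, 0, 0, 0, 0, 0, 7]])

```text
time: 7.12
position: [0.5834, 0.1687, 0.2096]
eef_rot: [-3.141, 0.0, 1.664]
wrist_force: [-0.0, 0.0, -6.5]
gripper_width: 0.0328
grip_force: 20.0
```

Call:
arm_command(targets=[[-1, 0, 0, 0, 0, 0, 9], [-1, 0, 0, 0, 0, 0, 9], [-1, 0, 0, 0, 0, 0, 9], [-1, 0, 0, 0, 0, 0, 8], [-1, 0, 0, 0, 0, 0, 0]])

```text
time: 7.75
position: [0.5836, 0.167, 0.2099]
eef_rot: [3.141, 0.002, 1.055]
wrist_force: [0.5, -1.1, -6.1]
gripper_width: 0.033
grip_force: 20.0
```

Call:
arm_command(targets=[[-1, 0, 0, 0, 0, 0, 0], [-1, 0, 0, 0, 0, 0, 0], [-1, 0, 0, 0, 0, 0, 0]])

```text
time: 8.12
position: [0.5835, 0.1686, 0.2099]
eef_rot: [-3.141, 0.0, 1.056]
wrist_force: [-0.4, 0.2, -5.0]
gripper_width: 0.0329
grip_force: 20.0
```

```bash
cat > st.py <<'E'
from h import *
o=observe()
for k in("time","position","eef_rot","q","wrist_force","wrist_torque","gripper_width","grip_force"):print(k,np.round(o[k],4))
E
python3 st.py
```

```text
time 8.125
position [0.5835 0.1686 0.2099]
eef_rot [-3.1415  0.      1.0558]
q [-0.1677  0.5524 -0.2453  1.5427  0.1461  1.0645 -0.9639]
wrist_force [-0.396   0.1879 -4.9754]
wrist_torque [-0.0306 -0.0318  0.0007]
gripper_width 0.0329
grip_force 19.9976
```

Call:
arm_command(targets=[[-1, -0.13, 0.07, 2, 0, 0, 0], [-1, 0, 0, 2.5, 0, 0, 0], [-1, 0, 0, 1.5, 0, 0, 0], [-1, 0, 0, 0, 0, 0, 0], [-1, 0, 0, 0, 0, 0, 0]])

```text
time: 8.75
position: [0.5843, 0.1678, 0.1509]
eef_rot: [3.14, -0.002, 1.056]
wrist_force: [0.7, -0.1, -6.1]
gripper_width: 0.033
grip_force: 20.0
```

Call:
arm_command(targets=[[-1, 0, 0, 0.4, 0, 0, 0], [-1, 0, 0, 0.3, 0, 0, 0], [-1, 0, 0, 0.2, 0, 0, 0], [-1, 0, 0, 0.2, 0, 0, 0], [-1, 0, 0, 0, 0, 0, 0]])

```text
time: 9.38
position: [0.5833, 0.1673, 0.1387]
eef_rot: [-3.141, 0.0, 1.055]
wrist_force: [0.3, -0.4, -6.3]
gripper_width: 0.0326
grip_force: 20.0
```

```bash
python3 st.py; python3 - <<'E'
from h import *
s=vision.snapshot("side");cv2.imwrite("pics/s4.png",cv2.resize(s["img"][260:430,180:360],None,fx=3,fy=3))
E
```

```text
time 9.375
position [0.5833 0.1673 0.1387]
eef_rot [-3.1413e+00  3.0000e-04  1.0554e+00]
q [-0.1743  0.6242 -0.2313  1.6316  0.171   0.906  -0.9847]
wrist_force [ 0.2954 -0.4151 -6.2928]
wrist_torque [ 0.0041 -0.038   0.0042]
gripper_width 0.0326
grip_force 19.9978
```

View pics/s4.png

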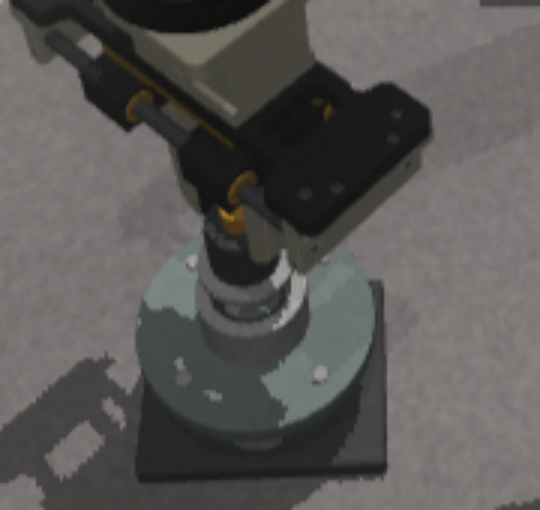

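The side crop shows the shank entering the bushing at about (250,300), aligned and with no contact. I'll keep going down slowly.

Call:
arm_command(targets=[[-1, -0.08, 0.04, 0.2, 0, 0, 0], [-1, 0, 0, 0.15, 0, 0, 0], [-1, 0, 0, 0.15, 0, 0, 0], [-1, 0, 0, 0, 0, 0, 0], [-1, 0, 0, 0, 0, 0, 0]])

```text
time: 10.05
position: [0.5835, 0.1665, 0.1339]
eef_rot: [3.142, -0.0, 1.055]
wrist_force: [-0.5, -0.1, -6.3]
gripper_width: 0.0328
grip_force: 20.0
```

Call:
arm_command(targets=[[-1, 0, 0, 0.1, 0, 0, 0], [-1, 0, 0, 0.1, 0, 0, 0], [-1, 0, 0, 0, 0, 0, 0], [-1, 0, 0, 0, 0, 0, 0]])

```text
time: 10.55
position: [0.5834, 0.1664, 0.1319]
eef_rot: [3.142, -0.0, 1.055]
wrist_force: [-0.7, 0.7, -5.6]
gripper_width: 0.0324
grip_force: 20.0
```

Call:
arm_command(targets=[[-1, 0, 0, 0.1, 0, 0, 0], [-1, 0, 0, 0.1, 0, 0, 0], [-1, 0, 0, 0, 0, 0, 0]])

```text
time: 10.92
position: [0.5833, 0.1664, 0.1298]
eef_rot: [-3.141, 0.0, 1.055]
wrist_force: [0.0, -0.1, -5.3]
gripper_width: 0.0324
grip_force: 20.0
```

Call:
arm_command(targets=[[-1, 0, 0, 0.1, 0, 0, 0], [-1, 0, 0, 0, 0, 0, 0], [-1, 0, 0, 0, 0, 0, 0]])

```text
time: 11.3
position: [0.5836, 0.1665, 0.1293]
eef_rot: [3.141, -0.001, 1.055]
wrist_force: [-0.5, 0.2, -2.4]
gripper_width: 0.0329
grip_force: 20.0
```

```bash
python3 st.py
```

```text
time 11.3
position [0.5836 0.1665 0.1293]
eef_rot [ 3.1412e+00 -6.0000e-04  1.0553e+00]
q [-0.1744  0.6345 -0.229   1.6422  0.1748  0.8843 -0.9868]
wrist_force [-0.5428  0.1583 -2.4277]
wrist_torque [-0.0397  0.1165  0.0101]
gripper_width 0.0329
grip_force 19.9997
```

Call:
arm_command(targets=[[-1, 0, 0, 0.05, 0, 0, 0], [-1, 0, 0, 0, 0, 0, 0], [-1, 0, 0, 0, 0, 0, 0]], squeeze=4)

```text
time: 11.68
position: [0.5839, 0.1666, 0.1292]
eef_rot: [3.141, -0.001, 1.055]
wrist_force: [-0.9, -0.2, 4.0]
gripper_width: 0.0337
grip_force: 4.0
```

```bash
python3 st.py
```

```text
time 11.675
position [0.5839 0.1666 0.1292]
eef_rot [ 3.1405e+00 -1.1000e-03  1.0553e+00]
q [-0.1744  0.6347 -0.2289  1.6422  0.1751  0.8833 -0.987 ]
wrist_force [-0.9003 -0.205   4.0257]
wrist_torque [-0.1569  0.2009 -0.0191]
gripper_width 0.0337
grip_force 4.0045
```

Call:
arm_command(targets=[[-1, 0, 0, 0, 0, 0, -3], [-1, 0, 0, 0, 0, 0, -3], [-1, 0, 0, 0, 0, 0, -3], [-1, 0, 0, 0, 0, 0, 0]])

```text
time: 12.18
position: [0.5843, 0.1668, 0.1292]
eef_rot: [3.14, -0.002, 1.212]
wrist_force: [-1.1, 0.2, 4.1]
gripper_width: 0.0336
grip_force: 4.0
```

```bash
python3 st.py
```

```text
time 12.175
position [0.5843 0.1668 0.1292]
eef_rot [ 3.1399e+00 -1.9000e-03  1.2116e+00]
q [-0.1478  0.639  -0.2732  1.6409  0.2086  0.8879 -0.8605]
wrist_force [-1.064   0.2224  4.1175]
wrist_torque [-0.0583  0.0375 -0.0192]
gripper_width 0.0336
grip_force 4.0031
```

Call:
arm_command(targets=[[-1, 0, 0, 0, 0, 0, -4], [-1, 0, 0, 0, 0, 0, -4], [-1, 0, 0, 0, 0, 0, -4], [-1, 0, 0, 0, 0, 0, 0]], squeeze=5)

```text
time: 12.68
position: [0.5845, 0.1668, 0.1292]
eef_rot: [3.139, -0.002, 1.42]
wrist_force: [0.9, 0.5, 5.3]
gripper_width: 0.0336
grip_force: 5.0
```

```bash
python3 st.py
```

```text
time 12.675
position [0.5845 0.1668 0.1292]
eef_rot [ 3.1393e+00 -1.5000e-03  1.4202e+00]
q [-0.113   0.6456 -0.3315  1.6396  0.2532  0.8962 -0.6915]
wrist_force [0.9204 0.462  5.2733]
wrist_torque [-0.0413 -0.1382  0.0122]
gripper_width 0.0336
grip_force 5.0027
```

Call:
arm_command(targets=[[-1, 0, 0, 0, 0, 0, -4], [-1, 0, 0, 0, 0, 0, -4], [-1, 0, 0, 0, 0, 0, -4], [-1, 0, 0, 0, 0, 0, 0]])

```text
time: 13.18
position: [0.5844, 0.1665, 0.1288]
eef_rot: [3.139, -0.001, 1.629]
wrist_force: [0.1, -1.0, 3.6]
gripper_width: 0.0336
grip_force: 5.0
```

```bash
python3 st.py|grep -E "pos|rot|force|torque"
```

```text
position [0.5844 0.1665 0.1288]
eef_rot [ 3.1394e+00 -5.0000e-04  1.6290e+00]
wrist_force [ 0.0778 -0.9951  3.6232]
wrist_torque [-0.1045 -0.283  -0.0072]
grip_force 5.0012
```

Call:
arm_command(targets=[[-1, 0, 0, 0, 0, 0, -3], [-1, 0, 0, 0, 0, 0, -3], [-1, 0, 0, 0, 0, 0, 0]])

```text
time: 13.55
position: [0.5832, 0.1654, 0.1273]
eef_rot: [-3.14, 0.001, 1.733]
wrist_force: [0.0, 0.2, -5.5]
gripper_width: 0.0336
grip_force: 5.0
```

```bash
python3 st.py|grep -E "pos|rot|force|torque"
```

```text
position [0.5832 0.1654 0.1273]
eef_rot [-3.1401e+00  8.0000e-04  1.7329e+00]
wrist_force [ 0.0401  0.1884 -5.4885]
wrist_torque [ 0.0107 -0.0643  0.0556]
grip_force 4.9925
```

The force fell to −5.5 N and z dropped, so it has found the thread start. Next I'll lower it to follow.

Call:
arm_command(targets=[[-1, 0, 0, 0.1, 0, 0, 0], [-1, 0, 0, 0.1, 0, 0, 0], [-1, 0, 0, 0.1, 0, 0, 0], [-1, 0, 0, 0, 0, 0, 0]])

```text
time: 14.05
position: [0.5826, 0.1662, 0.1248]
eef_rot: [-3.14, 0.0, 1.736]
wrist_force: [0.4, -0.6, -5.6]
gripper_width: 0.0331
grip_force: 5.0
```

```bash
python3 st.py|grep -E "pos|rot|force|torque"
```

```text
position [0.5826 0.1662 0.1248]
eef_rot [-3.1396e+00  2.0000e-04  1.7359e+00]
wrist_force [ 0.4458 -0.6077 -5.634 ]
wrist_torque [-0.0482 -0.1188  0.0404]
grip_force 4.9818
```

Call:
arm_command(targets=[[-1, 0, 0, 0.1, 0, 0, 0], [-1, 0, 0, 0.1, 0, 0, 0], [-1, 0, 0, 0.1, 0, 0, 0], [-1, 0, 0, 0, 0, 0, 0]])

```text
time: 14.55
position: [0.5833, 0.1664, 0.1223]
eef_rot: [-3.141, -0.0, 1.736]
wrist_force: [0.1, -0.2, -5.9]
gripper_width: 0.0337
grip_force: 5.0
```

```bash
python3 st.py|grep -E "pos|rot|force|torque"
```

```text
position [0.5833 0.1664 0.1223]
eef_rot [-3.1413 -0.      1.736 ]
wrist_force [ 0.0938 -0.1646 -5.8677]
wrist_torque [-0.0521 -0.0913 -0.0115]
grip_force 4.9817
```

Call:
arm_command(targets=[[-1, 0, 0, 0.1, 0, 0, 0], [-1, 0, 0, 0.05, 0, 0, 0], [-1, 0, 0, 0, 0, 0, 0]])

```text
time: 14.92
position: [0.5834, 0.1666, 0.121]
eef_rot: [3.141, -0.0, 1.736]
wrist_force: [-0.5, 0.1, -5.5]
gripper_width: 0.0334
grip_force: 5.0
```

Call:
arm_command(targets=[[-1, 0, 0, 0.05, 0, 0, 0], [-1, 0, 0, 0, 0, 0, 0], [-1, 0, 0, 0, 0, 0, 0]])

```text
time: 15.3
position: [0.5836, 0.1668, 0.1208]
eef_rot: [3.141, -0.0, 1.736]
wrist_force: [-1.4, 0.1, -2.1]
gripper_width: 0.0334
grip_force: 5.0
```

```bash
python3 st.py|grep -E "pos|rot|force|torque"
```

```text
position [0.5836 0.1668 0.1208]
eef_rot [ 3.1409e+00 -5.0000e-04  1.7362e+00]
wrist_force [-1.3607  0.0671 -2.1469]
wrist_torque [ 0.0853  0.0567 -0.0078]
grip_force 4.9879
```

Call:
arm_command(targets=[[-1, 0, 0, 0.03, 0, 0, 0], [-1, 0, 0, 0, 0, 0, -2], [-1, 0, 0, 0, 0, 0, -2], [-1, 0, 0, 0, 0, 0, 0]], squeeze=4)

```text
time: 15.8
position: [0.5839, 0.1668, 0.1206]
eef_rot: [3.14, -0.001, 1.806]
wrist_force: [-0.6, 0.6, 1.0]
gripper_width: 0.0337
grip_force: 4.0
```

```bash
python3 st.py|grep -E "pos|rot|force|torque"
```

```text
position [0.5839 0.1668 0.1206]
eef_rot [ 3.1402e+00 -5.0000e-04  1.8064e+00]
wrist_force [-0.6088  0.6268  1.0052]
wrist_torque [ 0.1026  0.0686 -0.0439]
grip_force 3.9942
```

Call:
arm_command(targets=[[-1, 0, 0, 0, 0, 0, -2], [-1, 0, 0, 0, 0, 0, 0]])

```text
time: 16.05
position: [0.5839, 0.1667, 0.1205]
eef_rot: [3.14, -0.0, 1.841]
wrist_force: [1.1, 0.2, 3.0]
gripper_width: 0.0335
grip_force: 4.0
```

```bash
python3 st.py|grep -E "pos|rot|force|torque"
```

```text
position [0.5839 0.1667 0.1205]
eef_rot [ 3.1402e+00 -4.0000e-04  1.8413e+00]
wrist_force [1.1171 0.2394 2.9652]
wrist_torque [ 0.1411 -0.025  -0.0355]
grip_force 3.9969
```

Call:
arm_command(targets=[[-1, 0, 0, 0, 0, 0, -2], [-1, 0, 0, 0, 0, 0, -2], [-1, 0, 0, 0, 0, 0, 0]])

```text
time: 16.42
position: [0.5839, 0.1665, 0.1204]
eef_rot: [3.14, -0.0, 1.911]
wrist_force: [0.8, 0.7, 2.4]
gripper_width: 0.0334
grip_force: 4.0
```

```bash
python3 st.py|grep -E "pos|rot|force|torque"
```

```text
position [0.5839 0.1665 0.1204]
eef_rot [ 3.1404e+00 -1.0000e-04  1.9109e+00]
wrist_force [0.7756 0.6547 2.3559]
wrist_torque [ 0.2383 -0.2323 -0.0545]
grip_force 4.0021
```

Call:
arm_command(targets=[[-1, 0, 0, 0, 0, 0, -2], [-1, 0, 0, 0, 0, 0, -2], [-1, 0, 0, 0, 0, 0, 0]])

```text
time: 16.8
position: [0.584, 0.166, 0.1203]
eef_rot: [3.141, 0.0, 1.98]
wrist_force: [1.8, -0.8, 2.6]
gripper_width: 0.0336
grip_force: 4.0
```

```bash
python3 st.py|grep -E "pos|rot|force|torque"
```

```text
position [0.584  0.166  0.1203]
eef_rot [3.1406e+00 5.0000e-04 1.9804e+00]
wrist_force [ 1.7728 -0.754   2.5687]
wrist_torque [-0.0053 -0.5383 -0.0171]
grip_force 4.0052
```

Call:
arm_command(targets=[[-1, 0, 0, 0, 0, 0, 0]])

```text
time: 16.92
position: [0.584, 0.1661, 0.1203]
eef_rot: [3.141, 0.001, 1.98]
wrist_force: [2.1, -0.4, 2.2]
gripper_width: 0.0334
grip_force: 4.0
```

```bash
python3 st.py|grep -E "pos|rot|force|torque"
```

```text
position [0.584  0.1661 0.1203]
eef_rot [3.1407e+00 5.0000e-04 1.9800e+00]
wrist_force [ 2.1174 -0.387   2.2329]
wrist_torque [-0.0395 -0.6205 -0.0306]
grip_force 4.0059
```

Call:
arm_command(targets=[[-1, 0, 0, 0, 0, 0, -2], [-1, 0, 0, 0, 0, 0, -2], [-1, 0, 0, 0, 0, 0, 0]])

```text
time: 17.3
position: [0.5837, 0.1663, 0.1201]
eef_rot: [3.141, 0.0, 2.051]
wrist_force: [1.6, -0.5, 2.2]
gripper_width: 0.0336
grip_force: 4.0
```

```bash
python3 st.py|grep -E "pos|rot|force|torque"
```

```text
position [0.5837 0.1663 0.1201]
eef_rot [3.1413e+00 1.0000e-04 2.0506e+00]
wrist_force [ 1.5962 -0.4884  2.1846]
wrist_torque [-0.023  -0.7117 -0.0558]
grip_force 4.0105
```

Call:
arm_command(targets=[[-1, 0, 0, 0, 0, 0, -2], [-1, 0, 0, 0, 0, 0, -2]])

```text
time: 17.55
position: [0.5833, 0.1664, 0.12]
eef_rot: [-3.141, -0.0, 2.122]
wrist_force: [2.0, 0.1, 1.9]
gripper_width: 0.0339
grip_force: 4.0
```

```bash
python3 st.py|grep -E "pos|rot|force|torque"
```

```text
position [0.5833 0.1664 0.12  ]
eef_rot [-3.1413e+00 -1.0000e-04  2.1223e+00]
wrist_force [1.9735 0.0773 1.9084]
wrist_torque [ 0.0457 -0.6779 -0.0953]
grip_force 4.0118
```

The torque climbed to −0.095 N·m without any further turn, so it is against the stop, at the seated-drop height. Now I'll drive forward (clockwise).

Call:
arm_command(targets=[[-1, 0, 0, 0, 0, 0, 4], [-1, 0, 0, 0.02, 0, 0, 4], [-1, 0, 0, 0.02, 0, 0, 4], [-1, 0, 0, 0.02, 0, 0, 4], [-1, 0, 0, 0, 0, 0, 0]], squeeze=5)

```text
time: 18.18
position: [0.5826, 0.1664, 0.1196]
eef_rot: [-3.14, 0.0, 1.843]
wrist_force: [0.4, -0.5, 4.5]
gripper_width: 0.0334
grip_force: 5.0
```

```bash
python3 st.py|grep -E "pos|rot|force|torque"
```

```text
position [0.5826 0.1664 0.1196]
eef_rot [-3.1402e+00  3.0000e-04  1.8431e+00]
wrist_force [ 0.4382 -0.5222  4.461 ]
wrist_torque [-0.1723 -0.125   0.0519]
grip_force 5.0038
```

Call:
arm_command(targets=[[-1, 0, 0, 0.01, 0, 0, 4], [-1, 0, 0, 0.02, 0, 0, 4], [-1, 0, 0, 0.02, 0, 0, 4], [-1, 0, 0, 0.02, 0, 0, 4]])

```text
time: 18.68
position: [0.5828, 0.1668, 0.1191]
eef_rot: [-3.141, -0.0, 1.562]
wrist_force: [0.1, -0.5, 5.8]
gripper_width: 0.0335
grip_force: 5.0
```

```bash
python3 st.py|grep -E "pos|rot|force|torque"
```

```text
position [0.5828 0.1668 0.1191]
eef_rot [-3.1406e+00 -3.0000e-04  1.5623e+00]
wrist_force [ 0.1356 -0.5447  5.8202]
wrist_torque [-0.1449 -0.1297  0.1138]
grip_force 5.0053
```

Call:
arm_command(targets=[[-1, 0, 0, -0.03, 0, 0, 0], [-1, 0, 0, 0, 0, 0, 0]])

```text
time: 18.92
position: [0.5828, 0.1666, 0.1191]
eef_rot: [-3.14, -0.0, 1.563]
wrist_force: [-0.7, -1.0, 4.8]
gripper_width: 0.0337
grip_force: 5.0
```

```bash
python3 st.py|grep -E "pos|rot|force|torque"
```

```text
position [0.5828 0.1666 0.1191]
eef_rot [-3.1404e+00 -2.0000e-04  1.5634e+00]
wrist_force [-0.7347 -1.0179  4.8221]
wrist_torque [-0.0862 -0.0022 -0.0383]
grip_force 5.0076
```

Call:
arm_command(targets=[[-1, 0, 0, 0, 0, 0, 3], [-1, 0, 0, 0.01, 0, 0, 3], [-1, 0, 0, 0, 0, 0, 0]])

```text
time: 19.3
position: [0.5827, 0.1662, 0.1187]
eef_rot: [-3.14, 0.001, 1.458]
wrist_force: [-0.7, -0.8, 3.9]
gripper_width: 0.0334
grip_force: 5.0
```

```bash
python3 - <<'E'
from h import *
s=vision.snapshot("side");cv2.imwrite("pics/s5.png",cv2.resize(s["img"][300:400,210:320],None,fx=5,fy=5,interpolation=cv2.INTER_CUBIC))
E
python3 st.py|grep -E "pos|rot|force|torque"
```

```text
position [0.5828 0.1662 0.1187]
eef_rot [-3.1401e+00  6.0000e-04  1.4583e+00]
wrist_force [ 0.6135 -1.5448  3.1502]
wrist_torque [-0.1605  0.124   0.0183]
grip_force 5.0149
```

View pics/s5.png

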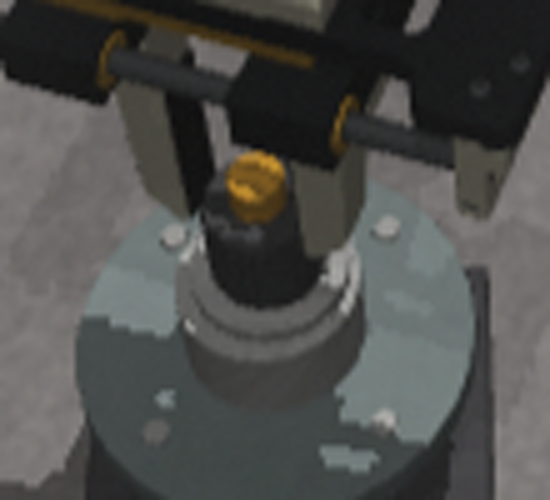

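The crop shows the flange low over the bushing at about (270,320), with a small gap left, and z is following the turn. I'll keep driving it in.

Call:
arm_command(targets=[[-1, 0, 0, 0.02, 0, 0, 4], [-1, 0, 0, 0.02, 0, 0, 4], [-1, 0, 0, 0.02, 0, 0, 4], [-1, 0, 0, 0, 0, 0, 0]])

```text
time: 19.85
position: [0.5829, 0.1662, 0.1178]
eef_rot: [-3.141, 0.001, 1.249]
wrist_force: [0.7, -0.7, 2.6]
gripper_width: 0.0335
grip_force: 5.0
```

```bash
python3 st.py|grep -E "pos|rot|force|torque"
```

```text
position [0.5829 0.1662 0.1178]
eef_rot [-3.1406e+00  9.0000e-04  1.2488e+00]
wrist_force [ 0.6663 -0.6768  2.6277]
wrist_torque [-0.1487 -0.1014 -0.0136]
grip_force 5.0062
```

Call:
arm_command(targets=[[-1, 0, 0, 0.02, 0, 0, 4], [-1, 0, 0, 0.02, 0, 0, 4], [-1, 0, 0, 0.01, 0, 0, 3], [-1, 0, 0, 0, 0, 0, 0]])

```text
time: 20.35
position: [0.5831, 0.166, 0.1171]
eef_rot: [-3.141, 0.001, 1.057]
wrist_force: [0.4, -0.9, -1.1]
gripper_width: 0.0336
grip_force: 5.0
```

```bash
python3 st.py|grep -E "pos|rot|force|torque"
```

```text
position [0.5831 0.166  0.1171]
eef_rot [-3.1410e+00  1.0000e-03  1.0571e+00]
wrist_force [ 0.3949 -0.9056 -1.0658]
wrist_torque [-0.1121 -0.2766 -0.0176]
grip_force 4.9964
```

Call:
arm_command(targets=[[-1, 0, 0, 0.04, 0, 0, 3], [-1, 0, 0, 0.02, 0, 0, 3], [-1, 0, 0, 0, 0, 0, 0], [-1, 0, 0, 0, 0, 0, 0]])

```text
time: 20.85
position: [0.5831, 0.166, 0.1166]
eef_rot: [-3.141, 0.001, 0.952]
wrist_force: [2.1, -0.5, -3.7]
gripper_width: 0.0333
grip_force: 5.0
```

```bash
python3 st.py|grep -E "pos|rot|force|torque"
```

```text
position [0.5831 0.166  0.1166]
eef_rot [-3.1411e+00  1.0000e-03  9.5200e-01]
wrist_force [ 2.1393 -0.5108 -3.6836]
wrist_torque [-0.2131 -0.3428 -0.0038]
grip_force 4.9923
```

Call:
arm_command(targets=[[-1, 0, 0, 0.02, 0, 0, 3], [-1, 0, 0, 0, 0, 0, 3], [-1, 0, 0, 0, 0, 0, 0]])

```text
time: 21.22
position: [0.583, 0.1663, 0.1165]
eef_rot: [-3.141, 0.001, 0.847]
wrist_force: [-0.2, -1.2, -4.5]
gripper_width: 0.0333
grip_force: 5.0
```

```bash
python3 st.py|grep -E "pos|rot|force|torque"
```

```text
position [0.583  0.1663 0.1165]
eef_rot [-3.141e+00  1.100e-03  8.474e-01]
wrist_force [-0.1864 -1.2126 -4.5244]
wrist_torque [-0.1596 -0.2972 -0.0074]
grip_force 4.9945
```

Call:
arm_command(targets=[[-1, 0, 0, 0.06, 0, 0, 0], [-1, 0, 0, 0, 0, 0, 3], [-1, 0, 0, 0, 0, 0, 3], [-1, 0, 0, 0, 0, 0, 0]])

```text
time: 21.72
position: [0.5832, 0.1667, 0.1163]
eef_rot: [-3.141, 0.0, 0.743]
wrist_force: [0.9, 0.1, -4.3]
gripper_width: 0.0335
grip_force: 5.0
```

```bash
python3 st.py|grep -E "pos|rot|force|torque"; cat > c.py <<'E'
from w import *
S=vision.snapshot("side");img=S["img"];P=pts(S).reshape(-1,3);g=np.array([.5835,.1665])
r=np.linalg.norm(P[:,:2]-g,axis=1)
q=P[(r<.030)&(P[:,2]>.09)&(P[:,2]<.16)]
h,e=np.histogram(q[:,2],np.arange(.09,.16,.001))
print([(round(float(b),3),int(a)) for a,b in zip(h,e) if a])
d=P[(r>.035)&(r<.06)&(abs(P[:,2]-.068)<.005)];print("disc",np.median(d[:,2]))
E
python3 c.py
```

```text
position [0.5832 0.1667 0.1163]
eef_rot [-3.1411e+00  1.0000e-04  7.4260e-01]
wrist_force [ 0.906   0.085  -4.2762]
wrist_torque [-0.0188 -0.2664  0.0461]
grip_force 4.9984
[(0.09, 15), (0.091, 12), (0.092, 13), (0.093, 11), (0.094, 14), (0.095, 12), (0.096, 15), (0.097, 26), (0.098, 54), (0.099, 72), (0.1, 41), (0.101, 17), (0.102, 17), (0.103, 30), (0.104, 51), (0.105, 31), (0.106, 5), (0.108, 1), (0.109, 1), (0.111, 1), (0.112, 1), (0.114, 1), (0.118, 1), (0.12, 3), (0.124, 1), (0.125, 1), (0.127, 1), (0.128, 1), (0.132, 2), (0.133, 2)]
disc 0.0704247997367716
```

Call:
arm_command(targets=[[-1, 0, 0, 0.05, 0, 0, 0], [-1, 0, 0, 0, 0, 0, 4], [-1, 0, 0, 0, 0, 0, 4]])

```text
time: 22.15
position: [0.5837, 0.1666, 0.1163]
eef_rot: [-3.142, -0.001, 0.6]
wrist_force: [1.0, -0.6, -2.3]
gripper_width: 0.0334
grip_force: 5.0
```

```bash
python3 st.py|grep -E "pos|rot|force|torque"
```

```text
position [0.5837 0.1666 0.1163]
eef_rot [-3.1416e+00 -8.0000e-04  6.0030e-01]
wrist_force [ 0.9521 -0.6069 -2.3193]
wrist_torque [-0.0899 -0.2441 -0.0419]
grip_force 4.9982
```

Call:
arm_command(targets=[[-1, 0, 0, 0, 0, 0, 4], [-1, 0, 0, 0, 0, 0, 4]])

```text
time: 22.4
position: [0.5836, 0.1665, 0.1162]
eef_rot: [3.142, -0.001, 0.461]
wrist_force: [0.6, -1.0, -1.7]
gripper_width: 0.0334
grip_force: 5.0
```

```bash
python3 st.py|grep -E "pos|rot|force|torque"
```

```text
position [0.5836 0.1665 0.1162]
eef_rot [ 3.1415e+00 -5.0000e-04  4.6070e-01]
wrist_force [ 0.5608 -1.0307 -1.6736]
wrist_torque [-0.1893 -0.3679  0.0192]
grip_force 4.9981
```

```bash
python3 c.py
```

```text
[(0.09, 16), (0.091, 9), (0.092, 11), (0.093, 17), (0.094, 11), (0.095, 11), (0.096, 12), (0.097, 19), (0.098, 42), (0.099, 40), (0.1, 29), (0.101, 18), (0.102, 22), (0.103, 33), (0.104, 30), (0.105, 16), (0.106, 5), (0.107, 2)]
disc 0.07041880933532649
```

Call:
arm_command(targets=[[-1, 0, 0, 0, 0, 0, 2]], squeeze=6)

```text
time: 22.58
position: [0.584, 0.1663, 0.1163]
eef_rot: [3.141, -0.001, 0.427]
wrist_force: [1.5, -0.1, -2.1]
gripper_width: 0.0335
grip_force: 6.0
```

```bash
python3 st.py|grep -E "torque"
```

```text
wrist_torque [-0.1661 -0.3384  0.0586]
```

Call:
arm_command(targets=[[-1, 0, 0, 0, 0, 0, 2]])

```text
time: 22.7
position: [0.5843, 0.1661, 0.1164]
eef_rot: [3.141, -0.002, 0.391]
wrist_force: [2.4, -0.5, -0.8]
gripper_width: 0.0336
grip_force: 6.0
```

```bash
python3 st.py|grep -E "torque"
```

```text
wrist_torque [-0.2221 -0.5351  0.1406]
```

Call:
arm_command(targets=[[-1, 0, 0, 0, 0, 0, 2]])

```text
time: 22.82
position: [0.5842, 0.1661, 0.1164]
eef_rot: [3.141, -0.002, 0.355]
wrist_force: [1.6, -0.5, -0.9]
gripper_width: 0.0337
grip_force: 6.0
```

```bash
python3 st.py|grep -E "torque"
```

```text
wrist_torque [-0.2997 -0.5522  0.1705]
```

Call:
arm_command(targets=[[-1, 0, 0, 0, 0, 0, 2]])

```text
time: 22.95
position: [0.5842, 0.1661, 0.1164]
eef_rot: [3.141, -0.001, 0.32]
wrist_force: [1.7, -2.0, -0.5]
gripper_width: 0.0333
grip_force: 6.0
```

```bash
python3 st.py; python3 - <<'E'
from h import *
s=vision.snapshot("side");cv2.imwrite("pics/s6.png",cv2.resize(s["img"][315:385,220:310],None,fx=7,fy=7,interpolation=cv2.INTER_CUBIC))
E
```

```text
time 22.95
position [0.5842 0.1661 0.1164]
eef_rot [ 3.1409e+00 -1.4000e-03  3.2010e-01]
q [-0.3044  0.6406 -0.0147  1.659   0.0126  0.8407 -1.5752]
wrist_force [ 1.7352 -1.953  -0.5324]
wrist_torque [-0.2923 -0.5     0.175 ]
gripper_width 0.0333
grip_force 5.999
```

View pics/s6.png

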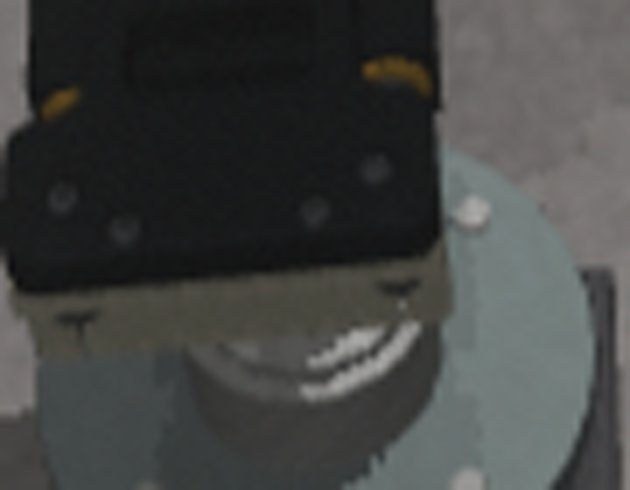

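Torque rose firmly to about 0.17 N·m with z steady, which is the home stop. I'll release now and inspect.

Call:
arm_command(targets=[[1, 0, 0, 0, 0, 0, 0], [1, 0, 0, 0, 0, 0, 0], [1, 0, 0, 0, 0, 0, 0], [1, 0, 0, 0, 0, 0, 0], [1, 0, 0, 0, 0, 0, 0]])

```text
time: 23.62
position: [0.5833, 0.1665, 0.116]
eef_rot: [-3.141, 0.0, 0.322]
wrist_force: [0.3, -0.3, -0.2]
gripper_width: 0.079
grip_force: 0.0
```

Call:
arm_command(targets=[[1, 0, 0, -2, 0, 0, 0], [1, 0, 0, -4, 0, 0, 0], [1, 0, 0, -4, 0, 0, 0], [1, 0, 0, 0, 0, 0, 0], [1, 0, 0, 0, 0, 0, 0]])

```text
time: 24.25
position: [0.5827, 0.1662, 0.2153]
eef_rot: [-3.142, 0.001, 0.322]
wrist_force: [-0.3, 0.4, -0.4]
gripper_width: 0.0928
grip_force: 0.0
```

```bash
python3 - <<'E'
from w import *
o,im,P=wpts()
print(o["position"],o["gripper_width"],o["wrist_force"])
P=P.reshape(-1,3);P=P[np.isfinite(P).all(1)];g=np.array([.5835,.1665]);r=np.linalg.norm(P[:,:2]-g,axis=1)
for n,a,b,z in(("nose",0,.007,.146),("head",.010,.0155,.134),("flange",.019,.0225,.102),("face",.0255,.027,.097),("disc",.035,.055,.068)):
    q=P[(r>a)&(r<b)&(abs(P[:,2]-z)<.006)];print(n,len(q),np.median(q[:,2]) if len(q) else None)
    if n in("flange","head","disc"):
        m=abs(q[:,2]-np.median(q[:,2]))<.0025;print("  slope",np.linalg.lstsq(np.c_[q[m,:2]-g,np.ones(m.sum())],q[m,2],rcond=None)[0])
print(sel(P,g,.024,.134,.003),sel(P,g,.02,.146,.003))
cv2.imwrite("pics/w7.png",im)
E
```

```text
[0.58274298 0.16616674 0.21529352] 0.09281841657782178 [-0.29210628  0.40045498 -0.40753635]
nose 314 0.14535299052152822
head 769 0.13329133342760952
  slope [0.00036997 0.001276   0.13327922]
flange 453 0.10120736232815947
  slope [0.00239953 0.0025169  0.10121884]
face 289 0.0963718891684755
disc 7014 0.06732583013314919
  slope [0.00060804 0.00081212 0.06734607]
(1158, array([584. , 166.3]), 17.2, np.float64(0.1332)) (455, array([583.6, 165.9]), 8.5, np.float64(0.1453))
```

View pics/w7.png

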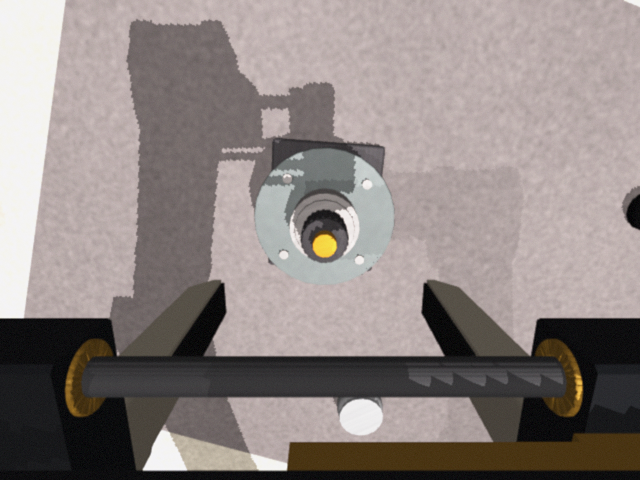

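The wrist view shows the chuck upright on the bushing at (325,225) and clear of the open jaws. Nose, head and flange heights relative to the disc match "home" to about 0.1 mm, so I'm handing in.

```bash
python3 -c "
from h import *
print(ticket.hand_in())"
```

```text
the job is handed in; nothing more can be done
None
```

The chuck is screwed home in the bushing (flange within about 0.1 mm of flat, measured by camera), released, and the job is handed in at about 24 s; torque at the final stop read 0.175 N·m, slightly over the insert's 0.16 limit, so the insert may have turned a little (at most about 0.1 rad, not measured).

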